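Heft the packed tins and hold up the heaviest

ROBOT

A 7-joint arm with a two-finger parallel gripper is mounted at the origin on the work surface. World frame = base frame: x ahead of the robot, y to its left, z up, the work surface at z = 0. Lengths are in m, angles in rad, forces in N, time in s.
With the tool pointing down it reaches from about 0.35 to 0.9 m from the base axis. Payload 8.1 kg.
Tool frame: the origin (TCP) lies on the centre line of the jaws, within the pads' length; the fingertips stand 17 mm ahead of it and the grasp point (between the pads) lies 2 mm behind it; z points along the fingers, y is the direction in which the jaws open and shut (so a half turn about z gives the same grasp; the last joint's range is limited). The gripper opens to 92 mm and grips with 3 to 60 N. Pads are 19 mm wide; open, the fingers measure 130 mm over their backs; the gripper's body (75 mm by 190 mm) begins 47 mm behind the grasp point.
Start: joints at [1.208, 0.434, 0.025, 1.573, -0.012, 1.134, -0.075], TCP at [0.161, -0.604, 0.244] pointing down, gripper open.
Joint ranges: [-2.62, 2.62], [-0.44, 2.09], [-1.27, 1.32], [0.08, 2.57], [-1.32, 4.46], [0.12, 2], [-2.74, 2.74]. Speed limits (rad/s): [2.22, 2.22, 3.01, 3.01, 3.14, 3.14, 3.14].

INTERFACE

Orientations are given as a rotation vector (axis times angle).
In Python, from cell import arm gives the robot as it stands.
- The arm moves only by the shell command python3 -m creep 'ROWS' [FORCE]. ROWS is JSON, a list that holds one entry, the list of rows, each a list of 7 numbers: the shift along the world's x, y, z in cm, then the turn, a rotation vector about the world's x, y, z in degrees, then the opening, from -1 (shut) to 1 (fully open), so that 0 is half open. In form: [[[tx, ty, tz, ax, ay, az, jaw], ...]]. A call has 1 to 5 rows; each row is the pose to reach, as a shift and turn from the pose commanded when the call began; what a row does not reach only later rows make up. A row lasts 1/10 s, in which the tool goes at most 50 mm and 8.59 degrees, less where a joint would pass 70% of its speed; a pose out of reach is approached as far as the arm can. A call with a gripper value outside its range is refused whole. The fingers move at their own pace and stop on an object; FORCE is the grip in N (left out, the last holds). Time passes only in rows, so rows that repeat a pose let the fingers close. It gives the time, the measured TCP pose, the force and the opening at its end, in the units of the state.
- arm.observe(): the state, without advancing time (a new reading comes with each control period).
- arm.get_image(name): name is "side" or "top"; returns the picture (384x512x3 uint8, red, green, blue); there is no depth.
- arm.camera_model(name): a dict with "vfov" (degrees; the focal length in pixels is half the picture's height over the tangent of half this angle, whatever the lens; pixels are square), "cx", "cy" (the principal point, pixels), "k1" (the pictures are not rectified: a ray, as slopes to the right and down, at radius r is drawn at 1 + k1 r^2 times it, then the intrinsics apply), "cam_to_world" (4x4, takes a point from camera to world coordinates). Camera axes: x right, y down, z forward; pixel columns grow to the right and rows downward; lengths in m; the calibration is good to about 2 mm. A picture is of the moment at which its call begins. camera_model takes no time and is no camera call.
- arm.sign_off(): hands the job in, once; it reports no verdict.
The state is a dict: "clock": time; "joints": joint angles; "dq": joint speeds; "joint_efforts": joint torques, N m; "position": TCP position; "ee_rot": TCP orientation; "force": force on the tool from outside, world axes, zero at the start; "ft_torque": the same for the moment, N m; "width": opening from 0.0 (shut) to 1.0 (fully open).
Only numpy, scipy, OpenCV 4.12 (cv2) and the standard library are available. Lean on these libraries where they do the work, as an engineer would, in place of code of your own. Each camera call takes 0.05 s, during which the arm holds its last target.

TASK

Three identical closed tins stand on the packing table with their lids sprung up a little: push each tin's lid fully home before you lift that tin. Then heft the tins to find the heaviest by feel, leave the other two standing upright on the table, and finish still holding the heaviest one up in the gripper, upright and at least 20 cm clear of the table. Keep all tins upright and do not disturb the other things on the table.

Things in the scene. Friction and masses are not known exactly. Their poses are not given: they have to be found in the camera images.
- tin_1_center (a point): centre, half-way up, of one of three identical round tinplate tins standing upright (62 mm diameter, 95 mm tall with the lid home, centre 47.5 mm above its underside; z = its axis). The name tells nothing of its weight. The unseen rigid contents differ: each tin weighs 0.1 to 0.6 kg in all, any two differ by 80 g or more.
- lid_1 (a joint): lid of tin_1 (62 mm diameter): how far it stands proud, m (0 = fully home, lid top 95 mm above the table; up to 0.007). It slides along the tin's axis: push down near its middle with 12 to 20 N, with shut fingers, until it stops at home, where it stays. A tight push fit, it resists with 10 N either way and cannot come off. The tin's lower 70 mm is plain body.
- tin_2_center (a point): centre, half-way up, of one of three identical round tinplate tins standing upright (62 mm diameter, 95 mm tall with the lid home, centre 47.5 mm above its underside; z = its axis). The name tells nothing of its weight. The unseen rigid contents differ: each tin weighs 0.1 to 0.6 kg in all, any two differ by 80 g or more.
- lid_2 (a joint): lid of tin_2 (62 mm diameter): how far it stands proud, m (0 = fully home, lid top 95 mm above the table; up to 0.007). It slides along the tin's axis: push down near its middle with 12 to 20 N, with shut fingers, until it stops at home, where it stays. A tight push fit, it resists with 10 N either way and cannot come off. The tin's lower 70 mm is plain body.
- tin_3_center (a point): centre, half-way up, of one of three identical round tinplate tins standing upright (62 mm diameter, 95 mm tall with the lid home, centre 47.5 mm above its underside; z = its axis). The name tells nothing of its weight. The unseen rigid contents differ: each tin weighs 0.1 to 0.6 kg in all, any two differ by 80 g or more.
- lid_3 (a joint): lid of tin_3 (62 mm diameter): how far it stands proud, m (0 = fully home, lid top 95 mm above the table; up to 0.007). It slides along the tin's axis: push down near its middle with 12 to 20 N, with shut fingers, until it stops at home, where it stays. A tight push fit, it resists with 10 N either way and cannot come off. The tin's lower 70 mm is plain body.
- tin_1: the same tin_1, its origin at the centre of its underside (on the table at the start)
- tin_2: the same tin_2, its origin at the centre of its underside (on the table at the start)
- tin_3: the same tin_3, its origin at the centre of its underside (on the table at the start)
- table: white packing table, top at z = 0, origin in the middle of its top; the tins stand on it. Fixed equipment up to 160 mm tall stands along its back (x above 0.78) and sides (y beyond 0.48 either way)
- marker: capped marker pen, 140 mm long, 18 mm thick, lying between tins; a bystander, loose; origin at its underside
- scoop: wooden tea scoop, 165 mm long, 32 mm wide, 15 mm high, lying between tins; a bystander, loose; origin at its underside
- tape_roll: roll of brown tape lying flat, 94 mm diameter, 24 mm high; a bystander, loose; origin at its underside
- paper_cups: upright stack of white paper cups, 77 mm diameter, 128 mm tall; a bystander, loose; origin at its underside
- gift_box: small closed dark green card gift box, 130 x 90 x 50 mm; a bystander, loose; origin at its underside
- clipboard: small clipboard with a blank sheet, 165 x 230 mm, 14 mm high, lying flat; a bystander, loose; origin at its underside
- mug: white mug, 76 mm diameter, 85 mm tall, handle to its own +y; a bystander, loose; origin at its underside
Not all that is in view belongs to the job. Leave any blue look-alike of the tin_2 alone. Leave any yellow look-alike of the tin_1 alone.

How it is judged:
By the outcome, as a careful person would: the job done as asked, in the order asked, and still so for the second after the job is handed in, while the arm keeps its last pose, push and grip.
It also fails if it takes over 72 s, if anything falls off the work surface, if the arm or the gripper's body presses on something with over 40 N, if the wrist force passes 120 N, or if a joint passes its speed limit or range.

## Working session

There is one attempt and no reset: what is moved stays moved. The work goes in short steps, Python scripts to look and compute and a shell command to move; the robot and the scene stay as the last step left them, time stands still between calls to the robot, and variables do not carry over. Pictures are saved under pics/ and viewed, and the job is handed in when it is done.

```bash
ls; mkdir -p pics; python3 - <<'E'
from cell import arm
import cv2,numpy as np
print({k:np.round(v,3).tolist() for k,v in arm.observe().items()})
for n in("side","top"):
    im=arm.get_image(n); cv2.imwrite(f"pics/{n}0.png",im[:,:,::-1]); m=arm.camera_model(n); print(n,{k:np.round(v,4).tolist() for k,v in m.items()})
E
```

```text
pics
{'clock': 0.0, 'joints': [1.208, 0.435, 0.025, 1.574, -0.012, 1.134, -0.075], 'dq': [-0.004, -0.001, 0.002, -0.001, 0.002, -0.001, 0.001], 'joint_efforts': [-0.001, -66.785, 0.984, -31.447, -0.061, 0.043, 0.0], 'position': [0.16, -0.604, 0.243], 'ee_rot': [-3.114, -0.407, 0.001], 'force': [0.083, 0.404, 0.144], 'ft_torque': [0.006, -0.025, 0.057], 'width': 0.999}
side {'vfov': 46.582, 'cx': 249.5254, 'cy': 190.6938, 'k1': 0.0293, 'cam_to_world': [[-0.7564, -0.3431, 0.5568, -0.0918], [-0.654, 0.3877, -0.6496, 0.7739], [0.007, -0.8555, -0.5177, 0.6829], [0.0, 0.0, 0.0, 1.0]]}
top {'vfov': 48.8687, 'cx': 249.1767, 'cy': 196.3184, 'k1': -0.0105, 'cam_to_world': [[0.0191, -0.9928, 0.1179, 0.3997], [-0.9996, -0.0214, -0.0189, 0.0117], [0.0213, -0.1174, -0.9928, 1.521], [0.0, 0.0, 0.0, 1.0]]}
```

View pics/side0.png

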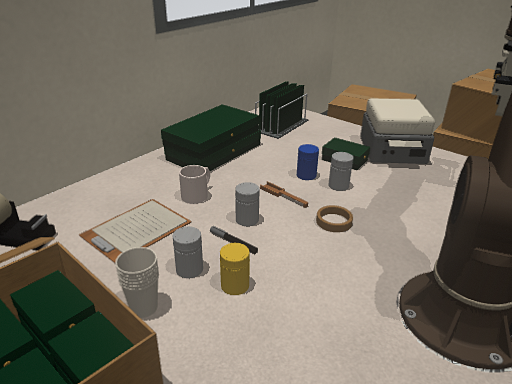

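View pics/top0.png

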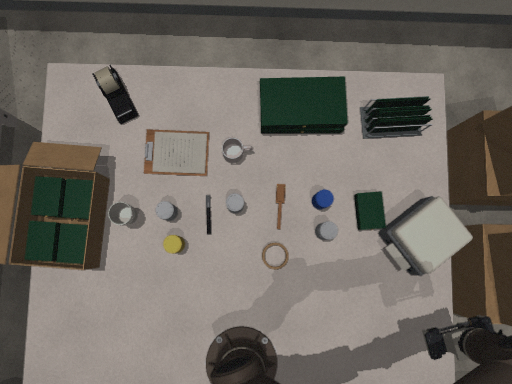

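The top view shows three grey tins with lids near (166,211), (235,203) and (327,231). The yellow look-alike is at (173,244) and the blue one at (323,199). Next I'll measure the tins.

```bash
cat > h.py <<'E'
import cv2,numpy as np
from cell import arm
def ray(m,u,v):
    f=192/np.tan(np.radians(m['vfov'])/2)
    K=np.array([[f,0,m['cx']],[0,f,m['cy']],[0,0,1.]])
    p=cv2.undistortPoints(np.array([[[u,v]]],float),K,np.array([m['k1'],0,0,0.]))[0,0]
    T=np.array(m['cam_to_world']); return T[:3,3],T[:3,:3]@np.array([p[0],p[1],1.])
def onz(m,u,v,z):
    o,d=ray(m,u,v); return o+d*(z-o[2])/d[2]
def proj(m,P):
    f=192/np.tan(np.radians(m['vfov'])/2); T=np.array(m['cam_to_world'])
    K=np.array([[f,0,m['cx']],[0,f,m['cy']],[0,0,1.]])
    R=T[:3,:3].T; return cv2.projectPoints(np.array([P],float),cv2.Rodrigues(R)[0],-R@T[:3,3],K,np.array([m['k1'],0,0,0.]))[0][0,0]
E
python3 - <<'E'
from h import *
t=cv2.imread('pics/top0.png'); s=cv2.imread('pics/side0.png')
c=[cv2.resize(t[y-30:y+30,x-30:x+30],None,fx=6,fy=6,interpolation=cv2.INTER_CUBIC)[:,:] for x,y in((166,211),(235,203))]
c=[cv2.resize(i,(260,260)) for i in[cv2.resize(t[y-20:y+20,x-20:x+20],(260,260)) for x,y in((166,211),(235,203),(327,231))]]
d=[cv2.resize(s[y-35:y+35,x-35:x+35],(260,260)) for x,y in((188,252),(247,204),(341,171))]
cv2.imwrite('pics/crop0.png',np.vstack([np.hstack(c),np.hstack(d)]))
E
```

```text
(no output)
```

View pics/crop0.png

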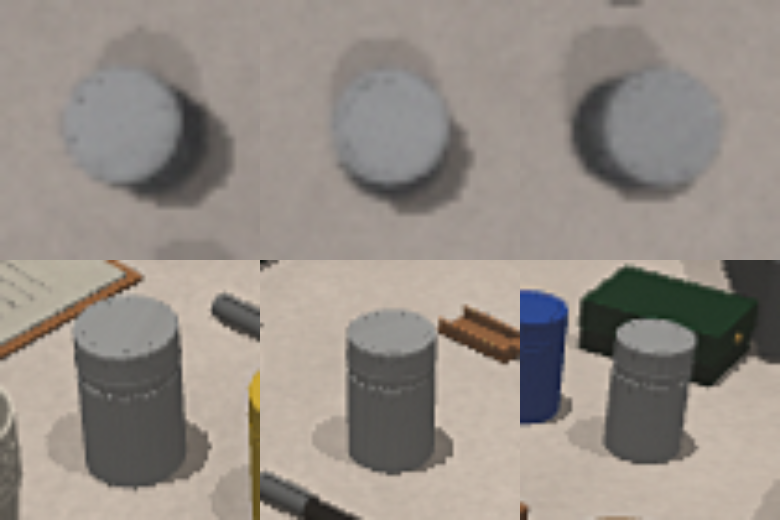

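```bash
python3 - <<'E'
from h import *
t=cv2.imread('pics/top0.png').astype(int); s=cv2.imread('pics/side0.png').astype(int)
mt=arm.camera_model('top'); ms=arm.camera_model('side')
print(t[210,164],t[200,150],t[217,175], s[234,187],s[260,187])
for n,(x,y) in zip('ABC',((164,210),(235,202),(328,230))):
    m=((t[:,:,0]-t[:,:,2]>-4)&(t.sum(2)>330)).astype(np.uint8); m[:y-16]=0;m[y+17:]=0;m[:,:x-16]=0;m[:,x+17:]=0
    k,l,st,ce=cv2.connectedComponentsWithStats(m); i=1+np.argmax(st[1:,4])
    cn=cv2.findContours((l==i).astype(np.uint8),0,1)[0][0]; (cx,cy),r=cv2.minEnclosingCircle(cn)
    f=192/np.tan(np.radians(mt['vfov'])/2)
    P=onz(mt,*ce[i],.1)
    print(n,'top',ce[i],st[i],(cx,cy,r),'P',P.round(4),'diam',(2*np.sqrt(st[i,4]/np.pi)/f*1.42).round(4),'side proj',proj(ms,P).round(1), proj(ms,[P[0],P[1],0]).round(1))
    # two-view with side lid centre
for n,(u,v) in zip('ABC',((186.7,234.5),(247-35+391/3.714-70-.5,169+72/3.714-.5),(306+135/3.714-.5,136+77/3.714-.5))):
    print(n,u,v,onz(ms,u,v,.1).round(4))
# bystanders
for nm,(x,y,z) in dict(yellow=(173,243,.1),blue=(323,199,.1),cups=(122,214,.128),tape=(275,256,.02),scoop1=(281,186,.015),scoop2=(279,228,.015),mk1=(208,196,.018),mk2=(209,233,.018),mug=(233,150,.085),gift=(370,210,.05)).items(): print(nm,onz(mt,x,y,z).round(3))
E
```

```text
[145 142 142] [147 153 162] [62 64 65] [148 151 150] [80 81 83]
A top [164.25806452 209.65322581] [156 201  18  18 248] (164.125, 209.5833282470703, 9.015225410461426) P [0.5171 0.2691 0.1   ] diam 0.0597 side proj [187.5 234. ] [190.3 269.3]
B top [234.47154472 201.84146341] [226 194  18  17 246] (234.31407165527344, 201.84170532226562, 8.95016098022461) P [0.5485 0.0339 0.1   ] diam 0.0595 side proj [247.8 187.6] [247.6 219.8]
C top [328.51639344 229.95901639] [320 222  18  17 244] (328.637939453125, 229.7413787841797, 9.024471282958984) P [ 0.46  -0.285  0.1  ] diam 0.0592 side proj [342.9 155.9] [339.  185.5]
A 186.7 234.5 [0.5172 0.2714 0.1   ]
B 246.77732902530965 187.88610662358644 [0.5495 0.0367 0.1   ]
C 341.84894991922454 156.23236402800217 [ 0.461  -0.2808  0.1   ]
yellow [0.406 0.235 0.1  ]
blue [ 0.565 -0.266  0.1  ]
cups [0.498 0.402 0.128]
tape [ 0.368 -0.112  0.02 ]
scoop1 [ 0.618 -0.131  0.015]
scoop2 [ 0.467 -0.125  0.015]
mk1 [0.576 0.13  0.018]
mk2 [0.444 0.123 0.018]
mug [0.731 0.043 0.085]
gift [ 0.535 -0.442  0.05 ]
```

The two views agree within about 3 mm, and lid diameters come out near 60 mm. I take the tins as A (0.517,0.270), B (0.549,0.035) and C (0.4605,-0.283). I'll start with C, fingers shut.

```bash
python3 -m creep '[[[5,5.3,0,0,0,0,-1],[9,9.6,0,0,0,0,-1],[12,12.8,0,0,0,0,-1],[15,16,0,0,0,0,-1],[18,19.2,0,0,0,0,-1]]]' 20; python3 -m creep '[[[3,3.2,0,0,0,0,-1],[6,6.4,0,0,0,0,-1],[9,9.6,0,0,0,0,-1],[12,12.9,-4,0,0,0,-1],[12,12.9,-8,0,0,0,-1]]]'
```

```text
clock: 0.6
position: [0.3324, -0.4199, 0.2436]
ee_rot: [-3.115, -0.407, 0.0]
force: [0.4, -0.1, 1.1]
width: 0.613
clock: 1.1
position: [0.4568, -0.2888, 0.165]
ee_rot: [3.112, 0.417, 0.011]
force: [-0.1, 0.1, -1.6]
width: 0.182
```

```bash
python3 -m creep '[[[0,0,0,0,0,0,-1],[0,0,0,0,0,0,-1],[0,0,0,0,0,0,-1]]]'
```

```text
clock: 1.4
position: [0.4516, -0.2945, 0.1657]
ee_rot: [3.114, 0.403, 0.002]
force: [-0.8, 0.4, 0.8]
width: 0.009
```

```bash
python3 -m creep '[[[0.9,1.15,0,0,0,0,-1],[0.9,1.15,-2,0,0,0,-1],[0.9,1.15,-3.4,0,0,0,-1],[0.9,1.15,-4.1,0,0,0,-1],[0.9,1.15,-4.1,0,0,0,-1]]]'; python3 - <<'E'
from h import *
for n in('top','side'):
    cv2.imwrite(f'pics/{n}1.png',arm.get_image(n)[:,:,::-1])
s=cv2.imread('pics/side1.png');t=cv2.imread('pics/top1.png')
cv2.imwrite('pics/c1.png',np.hstack([cv2.resize(s[100:200,290:390],(400,400)),cv2.resize(t[180:280,280:380],(400,400))]))
print(arm.observe()['force'])
E
```

```text
clock: 1.9
position: [0.4606, -0.281, 0.1229]
ee_rot: [-3.115, -0.406, 0.0]
force: [-0.7, -0.3, -0.4]
width: 0.007
[-0.25495989  0.80954757 -0.486479  ]
```

View pics/c1.png

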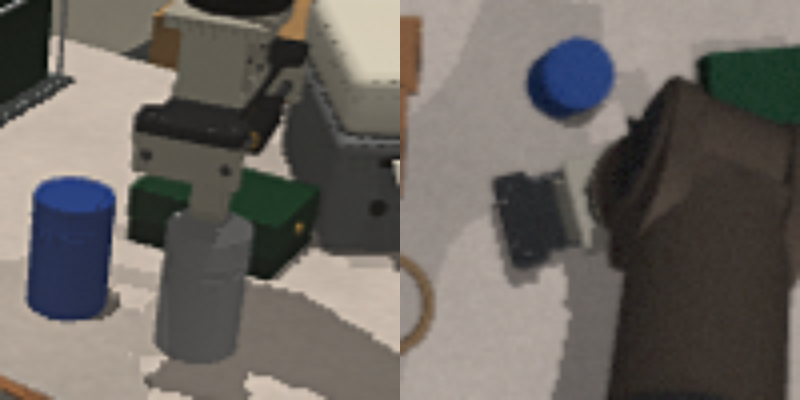

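The side view shows the shut fingertips just above the middle of C's lid (about pixel (342,154)). Now pushing in small steps.

```bash
python3 -m creep '[[[0,0,-0.3,0,0,0,-1],[0,0,-0.5,0,0,0,-1],[0,0,-0.6,0,0,0,-1],[0,0,-0.6,0,0,0,-1]]]'
```

```text
clock: 2.4
position: [0.4607, -0.2813, 0.1172]
ee_rot: [3.115, 0.407, 0.001]
force: [-0.2, 1.0, 3.7]
width: 0.005
```

```bash
python3 -m creep '[[[0,0,-0.1,0,0,0,-1],[0,0,-0.2,0,0,0,-1],[0,0,-0.2,0,0,0,-1]]]'
```

```text
clock: 2.7
position: [0.4608, -0.2813, 0.1154]
ee_rot: [3.115, 0.407, 0.001]
force: [-1.0, 1.5, 9.0]
width: 0.002
```

```bash
python3 -m creep '[[[0,0,-0.1,0,0,0,-1],[0,0,-0.2,0,0,0,-1],[0,0,-0.2,0,0,0,-1]]]'
```

```text
clock: 3.0
position: [0.4607, -0.2813, 0.1134]
ee_rot: [3.115, 0.407, 0.001]
force: [-1.2, 1.1, 8.6]
width: 0.005
```

```bash
python3 -m creep '[[[0,0,-0.1,0,0,0,-1],[0,0,-0.1,0,0,0,-1]]]'
```

```text
clock: 3.2
position: [0.4608, -0.2813, 0.1124]
ee_rot: [3.115, 0.407, 0.001]
force: [-1.8, 0.9, 8.0]
width: 0.003
```

```bash
python3 -m creep '[[[0,0,-0.1,0,0,0,-1],[0,0,-0.1,0,0,0,-1]]]'
```

```text
clock: 3.4
position: [0.4609, -0.2814, 0.1122]
ee_rot: [3.114, 0.406, 0.002]
force: [-3.6, 2.0, 16.7]
width: 0.004
```

The force rose to 16.7 N with motion stopped at tip z = 0.095, so lid C is home. Now rise, open, and grasp C below its lid.

```bash
python3 -m creep '[[[0,0,0.5,0,0,0,-1],[0,0,2.5,0,0,0,1],[0,0,3,0,0,0,1],[0,0,3,0,0,0,1],[0,0,3,0,0,0,1]]]'; python3 -m creep '[[[0,-0.1,0,0,0,0,1],[0,-0.1,0,0,0,0,1],[0,-0.1,0,0,0,0,1],[0,-0.1,0,0,0,0,1],[0,-0.1,0,0,0,0,1]]]';  python3 -m creep '[[[0,0,0,0,0,0,1],[0,0,0,0,0,0,1]]]'
```

```text
clock: 3.9
position: [0.4603, -0.2811, 0.1402]
ee_rot: [-3.115, -0.407, 0.001]
force: [-0.5, 0.1, -0.6]
width: 0.301
clock: 4.4
position: [0.4605, -0.2821, 0.1406]
ee_rot: [-3.115, -0.407, 0.0]
force: [-0.2, 0.1, -1.3]
width: 0.74
clock: 4.6
position: [0.4605, -0.2822, 0.1408]
ee_rot: [3.115, 0.407, 0.0]
force: [0.1, 0.9, -0.4]
width: 0.916
```

```bash
python3 -m creep '[[[0,0,-2,0,0,0,1],[0,0,-4,0,0,0,1],[0,0,-6,0,0,0,1],[0,0,-8,0,0,0,1],[0,0,-8.8,0,0,0,1]]]'; python3 -m creep '[[[0,0,0,0,0,0,0.3],[0,0,0,0,0,0,0],[0,0,0,0,0,0,0],[0,0,0,0,0,0,-1],[0,0,0,0,0,0,-1]]]' 25;python3 -m creep '[[[0,0,0,0,0,0,-1],[0,0,0,0,0,0,-1],[0,0,0,0,0,0,-1]]]' 25
```

```text
clock: 5.1
position: [0.4596, -0.2817, 0.0512]
ee_rot: [-3.114, -0.407, 0.003]
force: [0.7, -0.4, -0.5]
width: 0.999
clock: 5.6
position: [0.4612, -0.2827, 0.0536]
ee_rot: [3.114, 0.406, 0.003]
force: [0.5, -1.3, 4.3]
width: 0.659
clock: 5.9
position: [0.4612, -0.2827, 0.0536]
ee_rot: [3.114, 0.406, 0.002]
force: [0.1, -1.4, 5.3]
width: 0.657
```

```bash
python3 -m creep '[[[0,0,0.5,0,0,0,-1],[0,0,1.5,0,0,0,-1],[0,0,3,0,0,0,-1],[0,0,4.5,0,0,0,-1],[0,0,5,0,0,0,-1]]]'; python3 -m creep '[[[0,0,0,0,0,0,-1],[0,0,0,0,0,0,-1],[0,0,0,0,0,0,-1],[0,0,0,0,0,0,-1]]]'
python3 - <<'E'
from h import *
for i in range(6):
    cv2.imwrite('pics/side2.png',arm.get_image('side')[:,:,::-1]); o=arm.observe(); print(o['clock'],np.round(o['force'],2),np.round(o['ft_torque'],3),np.round(o['joint_efforts'],2))
s=cv2.imread('pics/side2.png');cv2.imwrite('pics/c2.png',cv2.resize(s[90:210,270:390],(480,480)))
E
```

```text
clock: 6.4
position: [0.4611, -0.2824, 0.1045]
ee_rot: [3.114, 0.407, 0.003]
force: [-0.2, 0.3, -2.0]
width: 0.66
clock: 6.8
position: [0.4601, -0.2819, 0.1021]
ee_rot: [-3.114, -0.407, 0.002]
force: [-1.3, 0.1, -2.3]
width: 0.654
6.85 [-0.65 -0.64 -2.64] [-0.053  0.008  0.012] [ 1.000e-02 -6.284e+01 -1.450e+00 -2.436e+01 -4.000e-02 -3.000e-02
 -0.000e+00]
6.9 [-0.38  0.98 -1.77] [ 0.046 -0.037  0.028] [ 1.000e-02 -6.277e+01 -1.450e+00 -2.435e+01 -4.000e-02 -3.000e-02
 -0.000e+00]
6.95 [-0.96  0.45 -2.69] [ 0.047 -0.009  0.062] [ 0.000e+00 -6.272e+01 -1.450e+00 -2.435e+01 -4.000e-02 -3.000e-02
 -0.000e+00]
7.0 [-0.37 -0.47 -2.91] [0.006 0.014 0.043] [ 0.000e+00 -6.270e+01 -1.450e+00 -2.436e+01 -4.000e-02 -4.000e-02
 -0.000e+00]
7.05 [-0.38 -0.51 -2.47] [ 0.013 -0.006  0.013] [-0.000e+00 -6.268e+01 -1.450e+00 -2.437e+01 -4.000e-02 -4.000e-02
 -0.000e+00]
7.1 [ 0.19 -0.12 -2.96] [-0.023  0.026 -0.057] [-0.000e+00 -6.268e+01 -1.450e+00 -2.438e+01 -4.000e-02 -4.000e-02
 -0.000e+00]
```

View pics/c2.png

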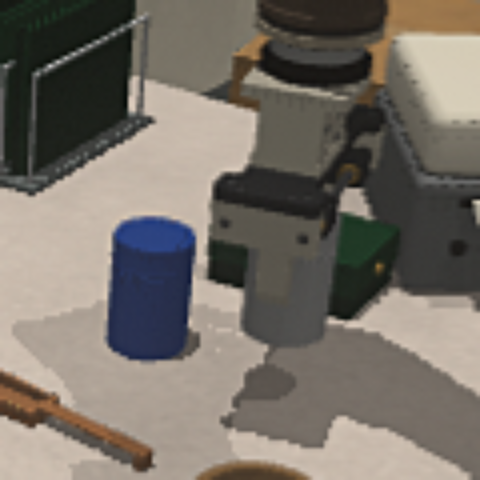

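The tin hangs upright, about 5 cm up (side view near (342,165)). I'll average the force.

```bash
cat > w.py <<'E'
from h import *
import sys
F=[]
for i in range(int(sys.argv[1])):
    arm.get_image('side'); F.append(arm.observe()['force'])
F=np.array(F); o=arm.observe(); print(o['clock'],F.mean(0).round(2),F.std(0).round(2),'se',(F.std(0)/len(F)**.5).round(2),'pos',np.round(o['position'],4))
E
python3 w.py 16
```

```text
7.9 [ 0.21 -0.03 -2.54] [0.49 0.49 0.62] se [0.12 0.12 0.15] pos [ 0.4605 -0.2822  0.1027]
```

C weighs about 2.5 N. Setting it down.

```bash
python3 -m creep '[[[0,0,-2,0,0,0,-1],[0,0,-4,0,0,0,-1],[0,0,-4.6,0,0,0,-1],[0,0,-4.8,0,0,0,-1],[0,0,-4.8,0,0,0,-1]]]'
```

```text
clock: 8.4
position: [0.4608, -0.2823, 0.0551]
ee_rot: [3.115, 0.407, 0.0]
force: [0.6, -0.5, -2.3]
width: 0.654
```

```bash
python3 -m creep '[[[0,0,-0.1,0,0,0,-1],[0,0,-0.2,0,0,0,-1],[0,0,-0.2,0,0,0,-1]]]'
```

```text
clock: 8.7
position: [0.461, -0.2825, 0.0536]
ee_rot: [3.114, 0.407, 0.002]
force: [-0.2, -0.5, 4.5]
width: 0.655
```

```bash
python3 -m creep '[[[0,0,0,0,0,0,0.6],[0,0,0,0,0,0,1],[0,0,0,0,0,0,1],[0,0,0,0,0,0,1],[0,0,0,0,0,0,1]]]'; python3 -m creep '[[[0,0,2,0,0,0,1],[0,0,5,0,0,0,1],[0,0,9,0,0,0,1],[0,0,13,0,0,0,1],[0,0,15,0,0,0,1]]]'; python3 -m creep '[[[1.5,5,0,0,0,0,-1],[3,10,0,0,0,0,-1],[4.4,15,0,0,0,0,-1],[5.8,20,0,0,0,0,-1],[7.2,25,0,0,0,0,-1]]]'; python3 -m creep '[[[1.6,6,0,0,0,0,-1],[1.6,6,-1,0,0,0,-1],[1.6,6,-3,0,0,0,-1],[1.6,6,-4,0,0,0,-1],[1.6,6,-4,0,0,0,-1]]]'; python3 w.py 12; python3 - <<'E'
from h import *
cv2.imwrite('pics/side3.png',arm.get_image('side')[:,:,::-1])
E
```

```text
clock: 9.2
position: [0.4605, -0.2822, 0.0527]
ee_rot: [3.115, 0.407, -0.0]
force: [-0.2, 0.5, -0.4]
width: 0.993
clock: 9.7
position: [0.4616, -0.2827, 0.2062]
ee_rot: [3.113, 0.406, 0.005]
force: [0.7, 0.7, -0.3]
width: 1.005
clock: 10.2
position: [0.53, -0.0401, 0.2029]
ee_rot: [3.115, 0.406, 0.001]
force: [1.3, -1.3, 0.2]
width: 0.615
clock: 10.7
position: [0.5446, 0.0171, 0.1612]
ee_rot: [3.115, 0.405, -0.005]
force: [-0.7, 0.6, -0.6]
width: 0.175
11.3 [-0.    0.08 -0.47] [0.64 0.47 0.58] se [0.19 0.14 0.17] pos [0.5458 0.018  0.1629]
```

View pics/side3.png

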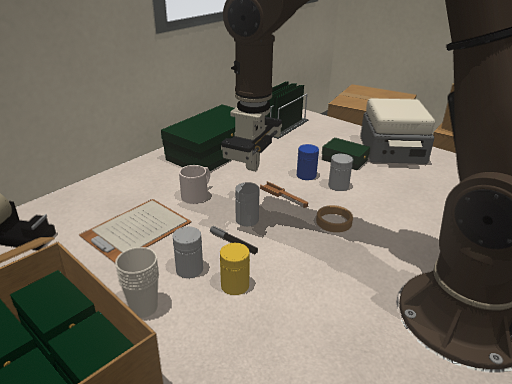

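C stands upright where it was, at about (341,171), and the hand is just short of B at (247,204). Moving on to B's lid.

```bash
python3 -m creep '[[[0.3,1.7,0,0,0,0,-1],[0.3,1.7,-2,0,0,0,-1],[0.3,1.7,-4,0,0,0,-1],[0.3,1.7,-4.2,0,0,0,-1],[0.3,1.7,-4.4,0,0,0,-1]]]'; python3 - <<'E'
from h import *
s=arm.get_image('side')[:,:,::-1]
cv2.imwrite('pics/c4.png',cv2.resize(s[140:240,200:300],(400,400)))
E
```

```text
clock: 11.85
position: [0.5487, 0.035, 0.1187]
ee_rot: [3.115, 0.407, -0.001]
force: [-0.2, -0.3, 0.3]
width: 0.004
```

View pics/c4.png

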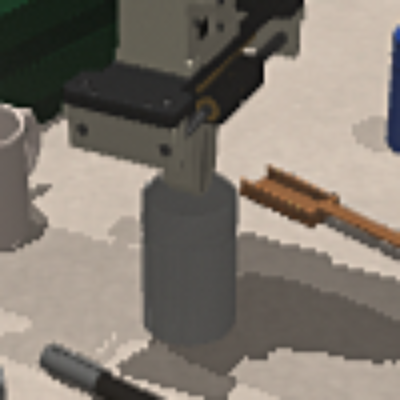

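The fingertips are over the middle of B's lid. Push.

```bash
python3 -m creep '[[[0,0,-0.1,0,0,0,-1],[0,0,-0.2,0,0,0,-1],[0,0,-0.3,0,0,0,-1],[0,0,-0.3,0,0,0,-1]]]'; python3 -m creep '[[[0,0,-0.1,0,0,0,-1],[0,0,-0.2,0,0,0,-1],[0,0,-0.2,0,0,0,-1]]]'
```

```text
clock: 12.3
position: [0.5493, 0.0351, 0.1166]
ee_rot: [3.115, 0.407, 0.002]
force: [-1.2, -0.3, 4.7]
width: 0.007
clock: 12.6
position: [0.5493, 0.0351, 0.1148]
ee_rot: [3.115, 0.407, 0.002]
force: [-1.8, -0.9, 6.5]
width: 0.005
```

```bash
python3 -m creep '[[[0,0,-0.1,0,0,0,-1],[0,0,-0.2,0,0,0,-1],[0,0,-0.2,0,0,0,-1]]]'
```

```text
clock: 12.9
position: [0.5493, 0.0351, 0.1129]
ee_rot: [3.115, 0.407, 0.002]
force: [-1.5, -0.8, 7.4]
width: 0.001
```

```bash
python3 -m creep '[[[0,0,-0.1,0,0,0,-1],[0,0,-0.1,0,0,0,-1]]]'
```

```text
clock: 13.1
position: [0.5494, 0.0351, 0.1122]
ee_rot: [3.115, 0.407, 0.003]
force: [-3.1, -1.7, 13.5]
width: 0.007
```

```bash
python3 -m creep '[[[0,0,-0.03,0,0,0,-1],[0,0,-0.04,0,0,0,-1]]]'
```

```text
clock: 13.3
position: [0.5495, 0.0351, 0.1122]
ee_rot: [3.115, 0.407, 0.003]
force: [-3.6, -0.8, 17.0]
width: 0.002
```

Lid B is home: it stopped at the same 0.1122 with 17 N. Now grasp B.

```bash
python3 -m creep '[[[0,0,0.5,0,0,0,-1],[0,0,2.5,0,0,0,1],[0,0,3,0,0,0,1],[0,0,3,0,0,0,1],[0,0,3,0,0,0,1]]]'; python3 -m creep '[[[0,0,0,0,0,0,1],[0,0,0,0,0,0,1],[0,0,0,0,0,0,1],[0,0,0,0,0,0,1],[0,0,0,0,0,0,1]]]';  python3 -m creep '[[[0,0,0,0,0,0,1],[0,0,0,0,0,0,1],[0,0,0,0,0,0,1]]]'
```

```text
clock: 13.8
position: [0.5486, 0.0349, 0.1399]
ee_rot: [3.115, 0.407, -0.0]
force: [-0.7, 0.8, -0.1]
width: 0.3
clock: 14.3
position: [0.5487, 0.0351, 0.1402]
ee_rot: [3.115, 0.407, -0.0]
force: [0.1, 0.0, -0.3]
width: 0.739
clock: 14.6
position: [0.5488, 0.035, 0.1404]
ee_rot: [3.115, 0.407, 0.0]
force: [-0.4, 0.1, -0.0]
width: 0.976
```

```bash
python3 -m creep '[[[0,0,-2,0,0,0,1],[0,0,-4,0,0,0,1],[0,0,-6,0,0,0,1],[0,0,-8,0,0,0,1],[0,0,-8.6,0,0,0,1]]]'; python3 -m creep '[[[0,0,0,0,0,0,0.3],[0,0,0,0,0,0,0],[0,0,0,0,0,0,0],[0,0,0,0,0,0,-1],[0,0,0,0,0,0,-1]]]' 25;python3 -m creep '[[[0,0,0,0,0,0,-1],[0,0,0,0,0,0,-1],[0,0,0,0,0,0,-1]]]' 25
```

```text
clock: 15.1
position: [0.5476, 0.0349, 0.0526]
ee_rot: [3.115, 0.407, -0.005]
force: [0.2, 0.2, 0.6]
width: 0.999
clock: 15.6
position: [0.5494, 0.0349, 0.0552]
ee_rot: [3.115, 0.406, 0.002]
force: [-1.1, -0.5, 5.2]
width: 0.679
clock: 15.9
position: [0.5494, 0.0349, 0.0552]
ee_rot: [3.115, 0.406, 0.002]
force: [-0.1, -1.3, 6.2]
width: 0.683
```

```bash
python3 -m creep '[[[0,0,0.5,0,0,0,-1],[0,0,1.5,0,0,0,-1],[0,0,3,0,0,0,-1],[0,0,4.5,0,0,0,-1],[0,0,5,0,0,0,-1]]]'; python3 -m creep '[[[0,0,0,0,0,0,-1],[0,0,0,0,0,0,-1],[0,0,0,0,0,0,-1],[0,0,0,0,0,0,-1]]]'; python3 w.py 16
python3 - <<'E'
from h import *
s=arm.get_image('side')[:,:,::-1]
cv2.imwrite('pics/c5.png',cv2.resize(s[120:240,190:310],(480,480)))
E
```

```text
clock: 16.4
position: [0.5494, 0.0352, 0.106]
ee_rot: [-3.115, -0.407, -0.003]
force: [0.8, -0.3, -3.7]
width: 0.682
clock: 16.8
position: [0.5483, 0.035, 0.1037]
ee_rot: [3.115, 0.407, -0.002]
force: [-0.1, -0.2, -4.8]
width: 0.681
17.6 [-0.  -0.  -4.5] [0.56 0.54 0.55] se [0.14 0.13 0.14] pos [0.5488 0.0351 0.1043]
```

View pics/c5.png

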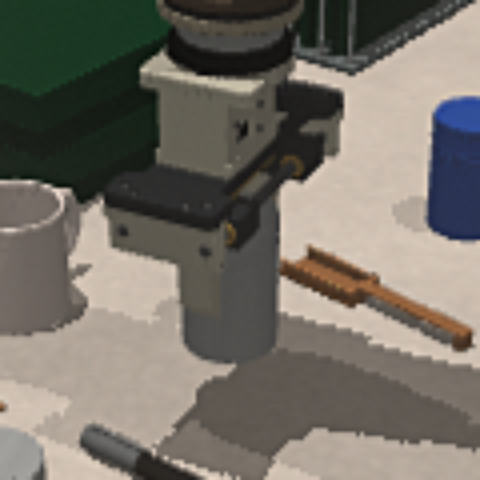

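B hangs upright and weighs about 4.5 N, heavier than C. Set it down and go to A.

```bash
python3 -m creep '[[[0,0,-2,0,0,0,-1],[0,0,-4,0,0,0,-1],[0,0,-4.6,0,0,0,-1],[0,0,-4.8,0,0,0,-1],[0,0,-4.9,0,0,0,-1]]]';python3 -m creep '[[[0,0,-0.05,0,0,0,-1],[0,0,-0.1,0,0,0,-1],[0,0,-0.1,0,0,0,-1]]]'
```

```text
clock: 18.15
position: [0.5491, 0.0352, 0.0557]
ee_rot: [-3.115, -0.407, -0.001]
force: [0.2, 0.8, -4.4]
width: 0.684
clock: 18.45
position: [0.5493, 0.0352, 0.0552]
ee_rot: [3.115, 0.407, 0.002]
force: [-0.6, -0.1, 2.2]
width: 0.678
```

```bash
python3 -m creep '[[[0,0,0,0,0,0,0.6],[0,0,0,0,0,0,1],[0,0,0,0,0,0,1],[0,0,0,0,0,0,1],[0,0,0,0,0,0,1]]]'; python3 -m creep '[[[0,0,2,0,0,0,1],[0,0,5,0,0,0,1],[0,0,9,0,0,0,1],[0,0,13,0,0,0,1],[0,0,15,0,0,0,1]]]'; python3 -m creep '[[[-0.6,4.5,0,0,0,8,-1],[-1.2,9,0,0,0,16,-1],[-1.8,13.5,0,0,0,24,-1],[-2.4,18,0,0,0,32,-1],[-3.2,23.5,0,0,0,40,-1]]]'; python3 -m creep '[[[0,0,0,0,0,2,-1],[0,0,-1,0,0,2,-1],[0,0,-3,0,0,2,-1],[0,0,-4,0,0,2,-1],[0,0,-4,0,0,2,-1]]]'; python3 w.py 6; python3 - <<'E'
from h import *
cv2.imwrite('pics/side6.png',arm.get_image('side')[:,:,::-1])
E
```

```text
clock: 18.95
position: [0.5488, 0.035, 0.0543]
ee_rot: [3.115, 0.407, 0.0]
force: [0.2, 0.1, -0.1]
width: 0.997
clock: 19.45
position: [0.55, 0.0354, 0.2078]
ee_rot: [-3.115, -0.407, -0.007]
force: [1.2, -0.3, -0.4]
width: 1.0
clock: 19.95
position: [0.5174, 0.2654, 0.2044]
ee_rot: [2.784, 1.453, 0.0]
force: [0.3, -0.5, 0.4]
width: 0.614
clock: 20.45
position: [0.517, 0.2624, 0.1623]
ee_rot: [2.764, 1.492, -0.006]
force: [-0.8, 0.4, -0.4]
width: 0.18
20.75 [0.38 0.07 0.15] [0.35 0.36 0.44] se [0.14 0.15 0.18] pos [0.518  0.2646 0.1651]
```

View pics/side6.png

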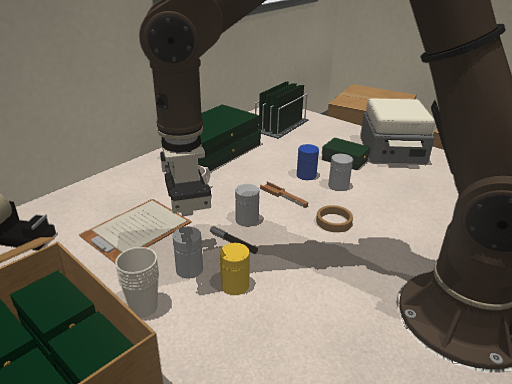

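B still stands upright at (247,204). The hand is above A at (188,252) and needs about 5 mm more in y.

```bash
python3 -m creep '[[[-0.1,0.5,0,0,0,0,-1],[-0.1,0.5,-2,0,0,0,-1],[-0.1,0.5,-4,0,0,0,-1],[-0.1,0.5,-4.2,0,0,0,-1],[-0.1,0.5,-4.4,0,0,0,-1]]]'; python3 - <<'E'
from h import *
s=arm.get_image('side')[:,:,::-1]
cv2.imwrite('pics/c7.png',cv2.resize(s[180:300,130:250],(480,480)))
E
```

```text
clock: 21.3
position: [0.5165, 0.2699, 0.1205]
ee_rot: [-2.762, -1.496, 0.001]
force: [0.4, -0.0, 1.3]
width: 0.005
```

View pics/c7.png

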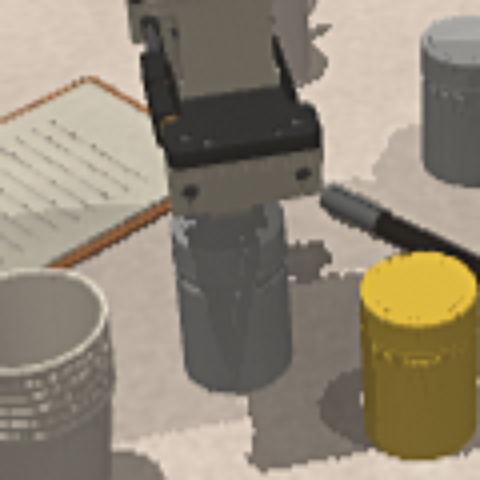

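The fingers are over A's lid, with cups and yellow tin clear of the hand. Push.

```bash
python3 -m creep '[[[0,0,-0.1,0,0,0,-1],[0,0,-0.2,0,0,0,-1],[0,0,-0.3,0,0,0,-1],[0,0,-0.3,0,0,0,-1]]]'; python3 -m creep '[[[0,0,-0.1,0,0,0,-1],[0,0,-0.2,0,0,0,-1],[0,0,-0.2,0,0,0,-1]]]'
```

```text
clock: 21.75
position: [0.5167, 0.2695, 0.1175]
ee_rot: [2.762, 1.496, 0.0]
force: [-0.3, 0.1, -0.2]
width: 0.002
clock: 22.05
position: [0.5168, 0.2697, 0.1162]
ee_rot: [2.762, 1.496, 0.001]
force: [-1.3, -1.4, 7.1]
width: 0.004
```

```bash
python3 -m creep '[[[0,0,-0.1,0,0,0,-1],[0,0,-0.2,0,0,0,-1],[0,0,-0.2,0,0,0,-1]]]'
```

```text
clock: 22.35
position: [0.5168, 0.2697, 0.1143]
ee_rot: [2.762, 1.496, 0.001]
force: [-2.3, -1.9, 7.7]
width: 0.005
```

```bash
python3 -m creep '[[[0,0,-0.1,0,0,0,-1],[0,0,-0.1,0,0,0,-1]]]'
```

```text
clock: 22.55
position: [0.5168, 0.2697, 0.1133]
ee_rot: [2.762, 1.496, 0.001]
force: [-1.8, -1.3, 8.4]
width: 0.007
```

```bash
python3 -m creep '[[[0,0,-0.1,0,0,0,-1],[0,0,-0.1,0,0,0,-1]]]'
```

```text
clock: 22.75
position: [0.5168, 0.2697, 0.1124]
ee_rot: [2.762, 1.496, 0.002]
force: [-2.3, -1.7, 8.7]
width: 0.004
```

```bash
python3 -m creep '[[[0,0,-0.04,0,0,0,-1],[0,0,-0.06,0,0,0,-1]]]'
```

```text
clock: 22.95
position: [0.517, 0.2698, 0.1123]
ee_rot: [2.762, 1.496, 0.002]
force: [-3.0, -3.3, 16.4]
width: 0.009
```

Lid A is home (stopped at 0.1123, 16.4 N). Grasp and heft.

```bash
python3 -m creep '[[[0,0,0.5,0,0,0,-1],[0,0,2.5,0,0,0,1],[0,0,3,0,0,0,1],[0,0,3,0,0,0,1],[0,0,3,0,0,0,1]]]'; python3 -m creep '[[[0,0,0,0,0,0,1],[0,0,0,0,0,0,1],[0,0,0,0,0,0,1],[0,0,0,0,0,0,1],[0,0,0,0,0,0,1]]]';  python3 -m creep '[[[0,0,0,0,0,0,1],[0,0,0,0,0,0,1],[0,0,0,0,0,0,1]]]'; python3 -m creep '[[[0,0,-2,0,0,0,1],[0,0,-4,0,0,0,1],[0,0,-6,0,0,0,1],[0,0,-8,0,0,0,1],[0,0,-8.6,0,0,0,1]]]'; python3 -m creep '[[[0,0,0,0,0,0,0.3],[0,0,0,0,0,0,0],[0,0,0,0,0,0,0],[0,0,0,0,0,0,-1],[0,0,0,0,0,0,-1]]]' 25;python3 -m creep '[[[0,0,0,0,0,0,-1],[0,0,0,0,0,0,-1],[0,0,0,0,0,0,-1]]]' 25
```

```text
clock: 23.45
position: [0.5164, 0.2693, 0.1402]
ee_rot: [2.762, 1.496, -0.001]
force: [-0.0, 0.6, 0.2]
width: 0.304
clock: 23.95
position: [0.5165, 0.2695, 0.1406]
ee_rot: [-2.762, -1.496, 0.0]
force: [-0.3, 0.3, -0.2]
width: 0.742
clock: 24.25
position: [0.5166, 0.2695, 0.1408]
ee_rot: [2.762, 1.496, 0.0]
force: [0.4, -0.0, 0.3]
width: 0.976
clock: 24.75
position: [0.5156, 0.2688, 0.0529]
ee_rot: [2.762, 1.496, -0.005]
force: [-0.4, -0.6, 0.0]
width: 0.998
clock: 25.25
position: [0.5171, 0.2698, 0.0556]
ee_rot: [2.763, 1.496, 0.002]
force: [-0.4, 0.1, 5.0]
width: 0.682
clock: 25.55
position: [0.517, 0.2698, 0.0556]
ee_rot: [2.763, 1.496, 0.002]
force: [-1.7, -1.1, 7.2]
width: 0.682
```

```bash
python3 -m creep '[[[0,0,0.5,0,0,0,-1],[0,0,1.5,0,0,0,-1],[0,0,3,0,0,0,-1],[0,0,4.5,0,0,0,-1],[0,0,5,0,0,0,-1]]]'; python3 -m creep '[[[0,0,0,0,0,0,-1],[0,0,0,0,0,0,-1],[0,0,0,0,0,0,-1],[0,0,0,0,0,0,-1]]]'; python3 w.py 16
python3 - <<'E'
from h import *
cv2.imwrite('pics/side8.png',arm.get_image('side')[:,:,::-1])
E
```

```text
clock: 26.05
position: [0.5175, 0.2703, 0.1073]
ee_rot: [-2.762, -1.496, -0.005]
force: [0.7, 0.7, -1.8]
width: 0.682
clock: 26.45
position: [0.5162, 0.2693, 0.1042]
ee_rot: [2.762, 1.496, -0.002]
force: [0.5, -0.1, -1.2]
width: 0.684
27.25 [ 0.12  0.3  -1.86] [0.36 0.49 0.45] se [0.09 0.12 0.11] pos [0.5166 0.2695 0.1048]
```

View pics/side8.png

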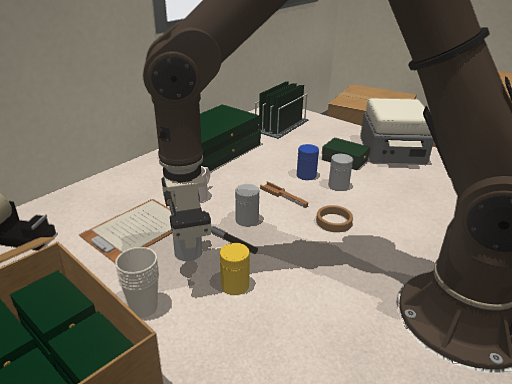

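A weighs about 1.9 N, so B at 4.5 N is clearly the heaviest. A is held upright near (187,245). Set A down and return to B.

```bash
python3 -m creep '[[[0,0,-2,0,0,0,-1],[0,0,-4,0,0,0,-1],[0,0,-4.6,0,0,0,-1],[0,0,-4.8,0,0,0,-1],[0,0,-4.9,0,0,0,-1]]]';python3 -m creep '[[[0,0,-0.05,0,0,0,-1],[0,0,-0.1,0,0,0,-1],[0,0,-0.1,0,0,0,-1]]]'
```

```text
clock: 27.8
position: [0.5168, 0.2698, 0.0562]
ee_rot: [-2.762, -1.496, -0.001]
force: [0.1, 0.9, -1.7]
width: 0.682
clock: 28.1
position: [0.517, 0.2698, 0.0556]
ee_rot: [2.762, 1.496, 0.002]
force: [-1.0, -1.2, 3.9]
width: 0.679
```

```bash
python3 -m creep '[[[0,0,0,0,0,0,0.6],[0,0,0,0,0,0,1],[0,0,0,0,0,0,1],[0,0,0,0,0,0,1],[0,0,0,0,0,0,1]]]'; python3 -m creep '[[[0,0,2,0,0,0,1],[0,0,5,0,0,0,1],[0,0,9,0,0,0,1],[0,0,13,0,0,0,1],[0,0,15,0,0,0,1]]]'; python3 -m creep '[[[0.6,-4.5,0,0,0,-8,1],[1.2,-9,0,0,0,-16,1],[1.8,-13.5,0,0,0,-24,1],[2.4,-18,0,0,0,-32,1],[3.2,-23.5,0,0,0,-40,1]]]'; python3 -m creep '[[[0,0,0,0,0,-2,1],[0,0,0,0,0,-2,1],[0,0,0,0,0,-2,1]]]'; python3 - <<'E'
from h import *
cv2.imwrite('pics/side9.png',arm.get_image('side')[:,:,::-1])
E
```

```text
clock: 28.6
position: [0.5165, 0.2695, 0.0547]
ee_rot: [2.762, 1.496, -0.0]
force: [-0.4, 0.2, -0.1]
width: 0.993
clock: 29.1
position: [0.5174, 0.2705, 0.2083]
ee_rot: [-2.762, -1.496, -0.007]
force: [-0.2, -0.5, -0.3]
width: 0.999
clock: 29.6
position: [0.5476, 0.0389, 0.205]
ee_rot: [-3.108, -0.454, -0.001]
force: [1.8, 0.1, -0.5]
width: 0.998
clock: 29.9
position: [0.5476, 0.0413, 0.2048]
ee_rot: [-3.114, -0.411, -0.0]
force: [-0.0, 0.5, 0.0]
width: 0.998
```

View pics/side9.png

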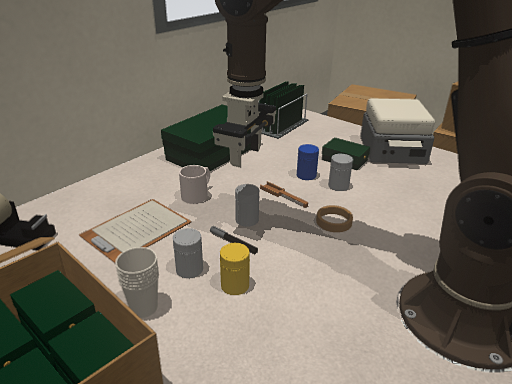

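All three tins stand upright in their places: A at (188,252), B at (247,204) and C at (341,171). The hand is 6 mm off B in y, so I'll correct that and descend.

```bash
python3 -m creep '[[[0.1,-0.6,0,0,0,0,1],[0.1,-0.6,-2,0,0,0,1],[0.1,-0.6,-4,0,0,0,1],[0.1,-0.6,-6,0,0,0,1],[0.1,-0.6,-6.5,0,0,0,1]]]'; python3 -m creep '[[[0,0,0,0,0,0,1],[0,0,0,0,0,0,1]]]'
```

```text
clock: 30.45
position: [0.5475, 0.0343, 0.1378]
ee_rot: [-3.115, -0.41, 0.005]
force: [0.4, -1.2, -0.7]
width: 1.0
clock: 30.65
position: [0.5493, 0.0344, 0.1405]
ee_rot: [-3.115, -0.408, -0.002]
force: [0.3, 0.8, 0.2]
width: 0.998
```

```bash
python3 -m creep '[[[0,0.05,-2,0,0,0,1],[0,0.05,-4,0,0,0,1],[0,0.05,-6,0,0,0,1],[0,0.05,-8,0,0,0,1],[0,0.05,-8.6,0,0,0,1]]]'; python3 -m creep '[[[0,0,0,0,0,0,0.3],[0,0,0,0,0,0,0],[0,0,0,0,0,0,0],[0,0,0,0,0,0,-1],[0,0,0,0,0,0,-1]]]' 25;python3 -m creep '[[[0,0,0,0,0,0,-1],[0,0,0,0,0,0,-1],[0,0,0,0,0,0,-1]]]' 30
```

```text
clock: 31.15
position: [0.5485, 0.0345, 0.0531]
ee_rot: [3.115, 0.407, -0.002]
force: [-0.0, -1.0, -0.6]
width: 1.0
clock: 31.65
position: [0.5493, 0.0348, 0.0546]
ee_rot: [-3.115, -0.407, -0.002]
force: [-1.7, 0.2, 7.5]
width: 0.685
clock: 31.95
position: [0.5493, 0.0348, 0.0546]
ee_rot: [-3.115, -0.407, -0.002]
force: [-1.3, 0.1, 7.5]
width: 0.68
```

```bash
python3 -m creep '[[[0,0,0.5,0,0,0,-1],[0,0,2,0,0,0,-1],[0,0,4,0,0,0,-1],[0,0,6.5,0,0,0,-1],[0,0,9,0,0,0,-1]]]';python3 -m creep '[[[0,0,3,0,0,0,-1],[0,0,6,0,0,0,-1],[0,0,9,0,0,0,-1],[0,0,12,0,0,0,-1],[0,0,15,0,0,0,-1]]]'; python3 -m creep '[[[0,0,1,0,0,0,-1],[0,0,2,0,0,0,-1],[0,0,2,0,0,0,-1],[0,0,2,0,0,0,-1],[0,0,2,0,0,0,-1]]]'; python3 w.py 12
python3 - <<'E'
from h import *
for n in('side','top'): cv2.imwrite(f'pics/{n}10.png',arm.get_image(n)[:,:,::-1])
E
```

```text
clock: 32.45
position: [0.5479, 0.0343, 0.1442]
ee_rot: [3.115, 0.407, -0.003]
force: [0.3, -0.2, -5.0]
width: 0.679
clock: 32.95
position: [0.5478, 0.0343, 0.2947]
ee_rot: [3.115, 0.407, -0.002]
force: [1.1, -0.1, -5.3]
width: 0.681
clock: 33.45
position: [0.5481, 0.0344, 0.3122]
ee_rot: [-3.115, -0.407, 0.004]
force: [-0.7, -1.1, -5.1]
width: 0.681
34.05 [ 0.   -0.08 -4.53] [0.65 0.39 0.65] se [0.19 0.11 0.19] pos [0.5488 0.0345 0.3138]
```

View pics/side10.png

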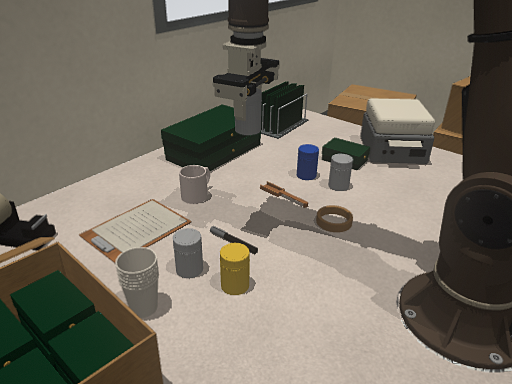

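View pics/top10.png

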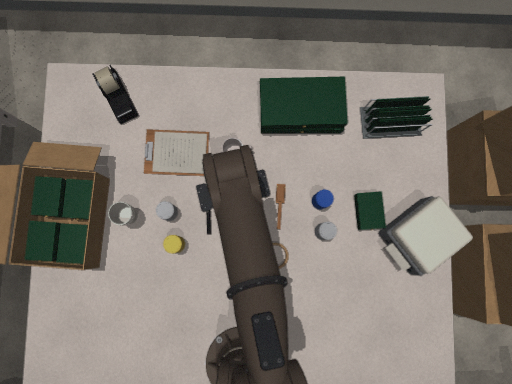

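B is held upright with its underside about 26 cm above the table, and A, C and the bystanders are where they were. Handing in.

```bash
python3 -c "
from cell import arm
print(arm.observe()['width'],arm.observe()['clock']);arm.sign_off()"
```

```text
0.67990848234793 34.15
the job is handed in; nothing more can be done
```

The job is handed in at 34 s: the heaviest tin, the middle of the three grey ones, is still held upright in the gripper. Its underside is about 26 cm above the table.

- **Lids:** I pushed each lid home before lifting its tin. Each stopped with the fingertips at about 95 mm above the table, under a push of 16 to 17 N.
- **Weights:** The raw wrist readings were about 4.5 N for the middle tin, 2.5 N for the right one and 1.9 N for the left one. When I lifted the middle tin again at the end it read 4.5 N again. With nothing held, the sensor read between −0.5 and +0.2 N. The gap between the two lighter tins is therefore uncertain, but the heaviest is clear.
- **Table:** The last pictures show the other two tins standing upright where they were. The blue and yellow look-alikes and the other visible things are not disturbed. In the top view the arm partly hides the mug, marker and tape roll, but the side view shows them in place.

While gripping a tin on the table, the sensor showed about 4 to 7 N upward, which vanished on release or lifting. No check failed.

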